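Take the bayonet cap off a filter housing

ROBOT

A 6-joint arm with a two-finger parallel gripper is mounted at the origin on the work surface. World frame = base frame: x ahead of the robot, y to its left, z up, the work surface at z = 0. Lengths are in mm, angles in rad, forces in N, time in s.
With the tool pointing down it reaches from about 300 to 775 mm from the base axis. Payload 14.6 kg.
Tool frame: the origin (TCP) lies at the very end of the fingers, on their centre line; the grasp point (between the pads) lies 19 mm behind it; z points along the fingers, y is the direction in which the jaws open and shut (so a half turn about z gives the same grasp; the last joint's range is limited). The gripper opens to 94 mm and grips with 3 to 60 N. Pads are 16 mm wide; open, the fingers measure 119 mm over their backs; the gripper's body (75 mm by 177 mm) begins 78 mm behind the grasp point.
Start: joints at [-1.331, 0.3, 1.521, -0, 1.321, -0.067], TCP at [166.098, -524.309, 174.946] pointing down, gripper open.
Joint ranges: [-3.03, 3.03], [-0.79, 2.21], [0.23, 2.52], [-1.04, 4.18], [0, 3.07], [-2.55, 2.55]. Speed limits (rad/s): [2.22, 2.22, 2.57, 3.14, 3.14, 3.14].

INTERFACE

Orientations are given as a unit quaternion [x, y, z, w].
In Python, from bench import ctrl, optics gives the robot as it stands. The module is installed in compiled form; this text tells all that it offers.
- The arm moves only by the shell command python3 -m jog 'ROWS' [OPENING] [FORCE]. ROWS is JSON, a list of rows, each an object of numbers: "dx", "dy", "dz": the shift along the tool's x, y, z in mm; "ax", "ay", "az": the turn, a rotation vector about the tool's x, y, z in degrees. In form: [{"dx": .., "dy": .., "dz": .., "ax": .., "ay": .., "az": ..}, ...]. A call has exactly 10 rows; each row is the pose to reach, as a shift and turn from the pose measured when the call began, along the tool's axes at that moment; what a row does not reach only later rows make up. A row lasts 1/12 s, in which the tool goes at most 41.7 mm and 7.16 degrees, less where a joint would pass 70% of its speed; a pose out of reach is approached as far as the arm can. A call with a gripper value outside its range is refused whole. OPENING is the finger opening in mm, from 0 to 94, set as the call begins (- or left out, the last holds). The fingers move at their own pace and stop on an object; FORCE is the grip in N (left out, the last holds). Time passes only in rows, so rows that repeat a pose let the fingers close, or fill a call up. It gives the time, the measured TCP pose, the force and the opening at its end, in the units of the state.
- ctrl.get_state(): the state, without advancing time (a new reading comes with each control period).
- optics.camera(name): name is "side" or "top"; returns a dict with "pixels" (420x560x3 uint8, red, green, blue), "K" (3x3 intrinsics, pixels), "k1" (the pictures are not rectified: a ray, as slopes to the right and down, at radius r is drawn at 1 + k1 r^2 times it, then the intrinsics apply), "eye" and "attitude" of the camera in the world. Camera axes: x right, y down, z forward; pixel columns grow to the right and rows downward; lengths in mm; the calibration is good to about 2 mm. A picture is of the moment at which its call begins. There is no depth.
- ctrl.job_done(): hands the job in, once; it reports no verdict.
The state is a dict: "time": time; "qpos": joint angles; "qvel": joint speeds; "tau": joint torques, N m; "eef_pos": TCP position; "tool_rot": TCP orientation; "force": force on the tool from outside, world axes, zero at the start; "wrist_torque": the same for the moment, N m; "gripper_width": finger opening in mm.
Only numpy, scipy, OpenCV 4.12 (cv2) and the standard library are available. Lean on these libraries where they do the work, as an engineer would, in place of code of your own. Each camera call takes 0.05 s, during which the arm holds its last target. There are 200 camera calls.

TASK

On the parts counter, free the cap of the fuel-filter housing: push the red release plunger fully down without hammering it, then twist the cap by its grip bar counter-clockwise, up to a quarter turn, feeling with a light upward pull for the point where its lugs come free of the ring, and lift it straight off there; never wrench or pull hard on it. Set the cap down gently, upright, in the middle of the cardboard tray, let go, and leave everything else where it is.

Things in the scene. Friction and masses are not known exactly. Their poses are not given: they have to be found in the camera images.
- housing: Filter housing fixed to the bench: blue base 165 x 110 x 10, aluminium pot 94 dia, brass bayonet ring on top, 90 high. Origin on the pot's axis at bench level, z up; +x points to where the cap's ear is locked, between a fixed cheek (-y side) and the red plunger (+y side). Inside, a sprung filter element pushes the cap up with about 8 N. Sizes in mm.
- release_top (a point): Top centre of the red release plunger's round pad (24 dia), 80 in x, 12 in y from the housing's axis, 106 above the bench when up, with 15 clear all round. Press straight down: resists with about 6 N, hard bottom at 10 travel, stays down when let go. Pressed 8.5 or more, its catch lies clear under the cap's ear. (mm)
- release (a joint): Travel of the release plunger in m: 0 up (locks the cap), 0.010 fully down.
- cap: Loose bayonet cap, about 0.25 kg: black flange 88 dia x 7, grip bar on it along the cap's x, yellow ear 14 wide at its +x edge, 54 from the axis; under the flange a plug 62 dia x 20 deep with two bayonet lugs. Origin on the axis at the flange's underside, 92 above the bench when locked, z up. Locked, its x lies along the housing's x. About 2 sideways play. Sizes in mm.
- cap_grip (a point): Centre of the cap's grip bar (62 long in x, 24 wide in y, 30 high), 22 above the flange's underside; axes as the cap's. Turning it drags at up to 0.4 N m. Once in its gaps, the spring follows the cap for the first 5 of lift, its push fading from 8 to 5 N and then gone. (mm)
- cap_ear (a point): In the cap's ear, 50 from its axis along +x. Turning counter-clockwise seen from above, the lugs reach their gaps in the ring at an unseen angle 40 to 85 degrees from locked, different each time, with no stop: feel for it with a light upward pull (8 N is enough). Within 3 degrees of it the cap rises freely; elsewhere they catch under the ring, whose rubber seat gives about 1 per 6 N. (mm)
- cap_foot (a point): Centre of the flat bottom of the cap's plug, 20 under the flange's underside; the cap can stand upright on it. (mm)
- tray: Shallow open cardboard tray 170 x 170 x 28 with 4 walls and a 4 thick floor, fixed to the bench; origin under its centre. Sizes in mm.
- new_filter: spare filter element standing upright, white pleated cylinder with orange ends, 64 dia x 71; bystander, origin under its centre. Sizes in mm.
- jar: jar of bolts with blue lid, 60 dia x 85; bystander, origin under its centre. Sizes in mm.
- carton: closed cardboard carton 90 x 120 x 70; bystander, origin under its centre. Sizes in mm.
- elbow: black rubber hose elbow, 44 dia, about 110 x 160, lying flat; bystander, origin at table level near its bend. Sizes in mm.
- wrench: steel open wrench lying flat; bystander, origin under its middle. Sizes in mm.
- bin: small open blue plastic bin 150 x 100 x 60; bystander, origin under its centre. Sizes in mm.
- clamp: steel ring clamp 60 dia x 12 lying flat; bystander, origin under its centre. Sizes in mm.
Mind the look-alikes: they are no part of the job. Leave any purple or turquoise look-alike of the cap alone. Of the things shaped like the tray, the cardboard one is meant.

How it is judged (in metres and radians):
On the way, in this order (a step that is already met when the one before it is completed fails the run):
1. the release plunger is pressed fully down (8.5 mm or more) (value of joint release above 0.0085 m), for 0.2 s.
2. the cap, still in the housing, is turned counter-clockwise by some 30 degrees or more (y of cap_ear in the frame of housing above 0.025 m and z of cap in the frame of housing below 0.105 m and horizontal distance between cap and housing below 0.006 m), for 0.1 s.
At the end, for the whole second after the job is handed in: The cap stands upright (within 0.1 rad) on its plug on the tray's floor, its axis within 30 mm of the tray's centre, at rest and released (horizontal distance between cap_foot and tray below 0.03 m and height (world z) of cap_foot between 0.001 and 0.008 m and angle between cap's own z axis and vertical below 0.1 rad and linear speed of cap below 0.02 m/s and angular speed of cap below 0.1 rad/s and contact force between the fingers and cap below 0.1 N); the robot touches nothing.
It fails at once if the cap is wrenched, levered or pulled against the housing with more than 40 N (contact force between cap and housing above 40 N).
It fails at once if the housing or plunger is pushed with more than 30 N by the robot (contact force between any of the fingers, the arm and housing above 30 N).
It fails at once if the cap is dropped or pressed into the tray with more than 60 N (contact force between cap and tray above 60 N).
It fails at once if a bystander is moved by more than 25 mm (distance of any of new_filter, jar, carton, elbow, wrench, bin, clamp from where it was at the start of the episode above 0.025 m).
It also fails if it takes over 72 s, if anything falls off the work surface, if the arm or the gripper's body presses on something with over 40 N, if the wrist force passes 120 N, or if a joint passes its speed limit or range.

## Working session

There is one attempt and no reset: what is moved stays moved. The work goes in short steps, Python scripts to look and compute and a shell command to move; the robot and the scene stay as the last step left them, time stands still between calls to the robot, and variables do not carry over. Pictures are saved under pics/ and viewed, about 8 in all and at most 12, crops included, and the job is handed in when it is done.

```bash
mkdir -p pics
cat > h.py <<'E'
import numpy as np, cv2
from scipy.spatial.transform import Rotation as R
from bench import ctrl, optics
def save(n,tag):
    c=optics.camera(n); cv2.imwrite(f'pics/{tag}.png',c['pixels'][:,:,::-1]); return c
def ray(c,u,v):
    K=np.array(c['K']);k=c['k1'];d=np.array([(u-K[0,2])/K[0,0],(v-K[1,2])/K[1,1]]);s=d.copy()
    for _ in range(20): s=d/(1+k*(s@s))
    a=np.array(c['attitude']); M=a if a.shape==(3,3) else R.from_quat(a).as_matrix()
    return np.array(c['eye'],float), M@np.array([s[0],s[1],1])
def atz(c,u,v,z):
    e,d=ray(c,u,v); return e+d*(z-e[2])/d[2]
def proj(c,P):
    a=np.array(c['attitude']); M=a if a.shape==(3,3) else R.from_quat(a).as_matrix()
    p=M.T@(np.array(P,float)-np.array(c['eye'],float)); s=p[:2]/p[2]; s=s*(1+c['k1']*(s@s)); K=np.array(c['K'])
    return np.array([K[0,0]*s[0]+K[0,2],K[1,1]*s[1]+K[1,2]])
E
python3 - <<'E'
from h import *
import pickle
cs={n:save(n,n+'0') for n in('side','top')}
for n,c in cs.items(): print(n,{k:v for k,v in c.items() if k!='pixels'})
pickle.dump(cs,open('c0.pkl','wb'))
print(ctrl.get_state())
E
```

```text
side {'K': array([[397.46656788,   0.        , 284.06673326],
       [  0.        , 397.46656788, 208.38761892],
       [  0.        ,   0.        ,   1.        ]]), 'k1': -0.10517012958026542, 'eye': array([ 71.40433753, 783.09545719, 588.4729719 ]), 'attitude': array([-0.2289778 ,  0.8308072 , -0.49181435,  0.12428677])}
top {'K': array([[514.76432327,   0.        , 281.30157997],
       [  0.        , 514.76432327, 208.19277197],
       [  0.        ,   0.        ,   1.        ]]), 'k1': 0.015052262382017118, 'eye': array([ 374.63766591,   18.83270349, 1367.541482  ]), 'attitude': array([ 0.70985282, -0.70204446,  0.04840692, -0.02998885])}
{'time': 0.1, 'qpos': array([-1.33059492e+00,  3.00422624e-01,  1.52152022e+00, -7.86252570e-06,
        1.32071754e+00, -6.65875652e-02]), 'qvel': array([-0.00053709, -0.00151777, -0.00127379, -0.00072023, -0.0002619 ,
        0.00115608]), 'tau': array([ 2.62324866e-03, -5.32645583e+01, -3.53284228e+01,  7.10226805e-02,
        2.34808191e-02, -6.68615644e-05]), 'eef_pos': array([ 166.03566406, -524.05213686,  174.43868673]), 'tool_rot': array([ 9.88257827e-01,  1.52794575e-01, -5.00792968e-05, -5.31526795e-04]), 'force': array([-0.13377534, -0.23277812, -0.37795376]), 'wrist_torque': array([0.0322247 , 0.05106275, 0.01171909]), 'gripper_width': 93.91036275008415}
```

View pics/top0.png

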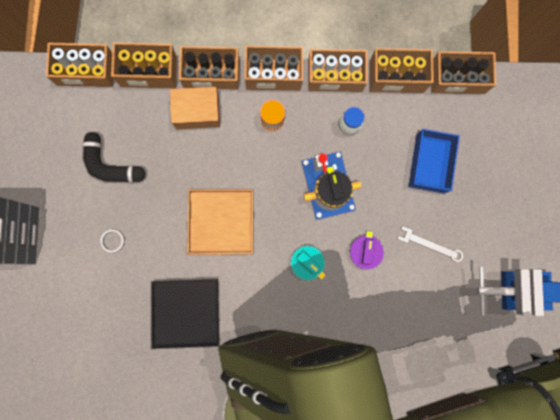

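View pics/side0.png

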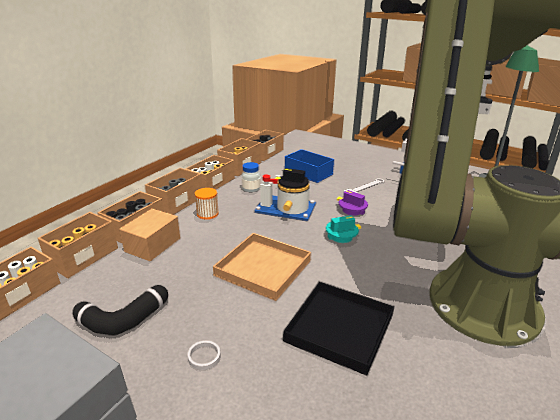

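The top view shows the housing and cap near (334,188), the red plunger near (323,159), and the cardboard tray near (221,221). The turquoise cap (308,263) and the purple one (367,251) are decoys. The side view matches. Next I'll enlarge both.

Run:
```python
import cv2,numpy as np
t=cv2.imread('pics/top0.png');s=cv2.imread('pics/side0.png')
a=cv2.resize(t[140:230,290:370],None,fx=5,fy=5,interpolation=cv2.INTER_CUBIC)
b=cv2.resize(s[155:227,240:325],(400,339),interpolation=cv2.INTER_CUBIC)
o=np.zeros((450,800,3),np.uint8);o[:,:400]=a;o[:339,400:]=b
cv2.imwrite('pics/crop1.png',o)
```

```text
(no output)
```

View pics/crop1.png

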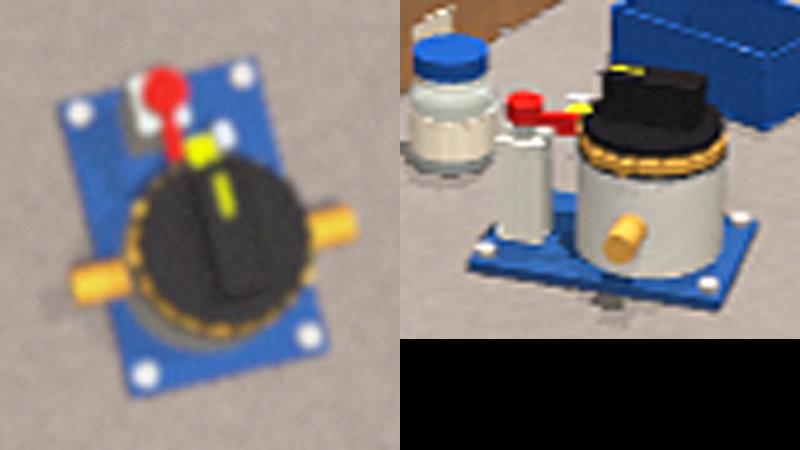

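Run:
```python
from h import *; import pickle
cs=pickle.load(open('c0.pkl','rb'));t,s=cs['top'],cs['side']
f=lambda x,y:(290+(x+.5)/5-.5,140+(y+.5)/5-.5)
A=lambda x,y,z:atz(t,*f(x,y),z)
print('up dir in image = ', (atz(t,280,100,0)-atz(t,280,200,0)).round(1))
pl=A(165,91,106);fl=A(224,243,99);ear=A(202,150,96)
print('plunger',pl,'flange',fl,'ear',ear)
d=pl-fl;print('dist',np.hypot(*d[:2]),'exp',np.hypot(80,12)); yaw1=np.arctan2(d[1],d[0])-np.arctan2(12,80)
d=ear-fl;print('eardist',np.hypot(*d[:2]),'yaw pl,ear',np.degrees([yaw1,np.arctan2(d[1],d[0])]))
m=A(228,196,129);g=A(240,270,129);
b=[A(x,y,12) for x,y in((79,113),(242,75),(309,336),(145,375))]
e=(b[0]+b[1]-b[2]-b[3]);print('base yaw',np.degrees(np.arctan2(e[1],e[0])),[np.linalg.norm(b[i]-b[i-1]).round(1) for i in range(4)],'mean',np.mean(b,0))
tc=[atz(t,u,v,28) for u,v in((190,190),(253,191),(253,254),(189,254))];print('tray',np.mean(tc,0),[np.linalg.norm(tc[i]-tc[i-1]).round(1) for i in range(4)])
print(proj(s,pl),'vs side 266.6,176'); print('flange in side',proj(s,fl),'vs',240+652/4.706,155+125/4.706)
# bar top marks
print('bar', m,g)
for n,u,v,z in(('purple',367,251,30),('turq',308,263,30),('jar',354,118,85),('filter',273,114,71),('bin',433,161,60)): print(n,atz(t,u,v,z).round())
```

```text
up dir in image =  [275.7   2.7   0. ]
plunger [ 643.35027531 -115.41674232  106.        ] flange [ 568.05352461 -145.76502338   99.        ] ear [ 615.59860866 -135.14586644   96.        ]
dist 81.18262640544255 exp 80.89499366462674
eardist 48.7165424867022 yaw pl,ear [13.421085   12.59032595]
base yaw 14.171804718364491 [np.float64(145.1), np.float64(90.4), np.float64(145.2), np.float64(90.1)] mean [ 591.33741501 -140.83927033   12.        ]
tray [485.87322382 140.42150184  28.        ] [np.float64(166.8), np.float64(164.6), np.float64(164.8), np.float64(164.9)]
[266.45825519 175.78883632] vs side 266.6,176
flange in side [293.86754512 180.09370011] vs 378.54653633659154 181.56183595410116
bar [ 586.7188511  -143.87226549  129.        ] [ 550.29026012 -149.66585768  129.        ]
purple [ 415. -239.   30.]
turq [382. -86.  30.]
jar [ 753. -198.   85.]
filter [764.  10.  71.]
bin [ 649. -408.   60.]
```

```bash
cat >> h.py <<'E'
def go(x,y,z,yaw):
    s=ctrl.get_state(); T=R.from_quat(s['tool_rot']); W=R.from_euler('z',yaw,degrees=True)*R.from_euler('x',180,degrees=True)
    p=np.array(s['eef_pos'])
    print('rel',T.inv().apply(np.array([x,y,z])-p).round(1),'rv',(T.inv()*W).as_rotvec(degrees=True).round(2),'from',p.round(1),'F',np.round(s['force'],1))
E
python3 -c "
from h import *
go(643.4,-115.4,140,13.8)"
```

```text
rel [ 578.5 -245.4   34.7] rv [-0.06 -0.    3.78] from [ 166.  -524.1  174.4] F [-0.1 -0.2 -0.4]
```

```bash
python3 -m jog '[{"dx":20,"dy":-8.5},{"dx":55,"dy":-23},{"dx":90,"dy":-38},{"dx":125,"dy":-53},{"dx":160,"dy":-68},{"dx":195,"dy":-83},{"dx":230,"dy":-97.5},{"dx":265,"dy":-112.5},{"dx":300,"dy":-127},{"dx":330,"dy":-140,"az":2}]' 0 20
python3 -c "
from h import *
go(643.4,-115.4,140,13.8)"
```

```text
rel [ 578.5 -245.4   34.7] rv [-0.06 -0.    3.78] from [ 166.  -524.1  174.4] F [-0.1 -0.2 -0.4]schema error: expected keys dx, dy, dz, ax, ay, az
```

All six keys are required.

```bash
python3 -m jog '[{"dx":20,"dy":-8.5,"dz":0,"ax":0,"ay":0,"az":0},{"dx":55,"dy":-23,"dz":0,"ax":0,"ay":0,"az":0},{"dx":90,"dy":-38,"dz":0,"ax":0,"ay":0,"az":0},{"dx":125,"dy":-53,"dz":0,"ax":0,"ay":0,"az":0},{"dx":160,"dy":-68,"dz":0,"ax":0,"ay":0,"az":0},{"dx":195,"dy":-83,"dz":0,"ax":0,"ay":0,"az":0},{"dx":230,"dy":-97.5,"dz":0,"ax":0,"ay":0,"az":0},{"dx":265,"dy":-112.5,"dz":0,"ax":0,"ay":0,"az":0},{"dx":300,"dy":-127,"dz":0,"ax":0,"ay":0,"az":1},{"dx":330,"dy":-140,"dz":0,"ax":0,"ay":0,"az":2}]' 0 20
python3 -c "
from h import *
go(643.4,-115.4,140,13.8)"
```

```text
time: 0.93
eef_pos: [439.8, -289.1, 174.5]
tool_rot: [0.991, 0.135, -0.0, -0.001]
force: [0.8, 0.2, -0.2]
gripper_width: 30.8
rel [ 242.8 -112.6   34.6] rv [-0.08  0.    1.77] from [ 439.8 -289.1  174.5] F [ 0.8  0.2 -0.2]
```

```bash
python3 -m jog '[{"dx":35,"dy":-16,"dz":0,"ax":0,"ay":0,"az":1},{"dx":70,"dy":-32,"dz":0,"ax":0,"ay":0,"az":1.8},{"dx":105,"dy":-48.5,"dz":0,"ax":0,"ay":0,"az":1.8},{"dx":140,"dy":-65,"dz":0,"ax":0,"ay":0,"az":1.8},{"dx":175,"dy":-81,"dz":0,"ax":0,"ay":0,"az":1.8},{"dx":210,"dy":-97,"dz":0,"ax":0,"ay":0,"az":1.8},{"dx":235,"dy":-109,"dz":5,"ax":0,"ay":0,"az":1.8},{"dx":242.8,"dy":-112.6,"dz":20,"ax":0,"ay":0,"az":1.8},{"dx":242.8,"dy":-112.6,"dz":34.6,"ax":0,"ay":0,"az":1.8},{"dx":242.8,"dy":-112.6,"dz":34.6,"ax":0,"ay":0,"az":1.8}]' 0 20
python3 -c "
from h import *
go(643.4,-115.4,108,13.8)
save('side','side1');c=save('top','top1');
import cv2
s=cv2.imread('pics/side1.png')[130:220,230:330];t=cv2.imread('pics/top1.png')[120:210,285:385]
cv2.imwrite('pics/v1.png',np.hstack([cv2.resize(a,(400,360),interpolation=2) for a in(t,s)]))
print(proj(c,[643.4,-115.4,140]))
"
```

```text
time: 1.77
eef_pos: [641.9, -114.8, 135.7]
tool_rot: [0.993, 0.12, -0.003, -0.002]
force: [0.1, -0.1, -1.0]
gripper_width: 0.1
rel [ 1.5  1.  27.6] rv [-0.23  0.32  0.01] from [ 641.9 -114.8  135.7] F [ 0.1 -0.1 -1. ]
[324.0796847  154.87501922]
```

View pics/v1.png

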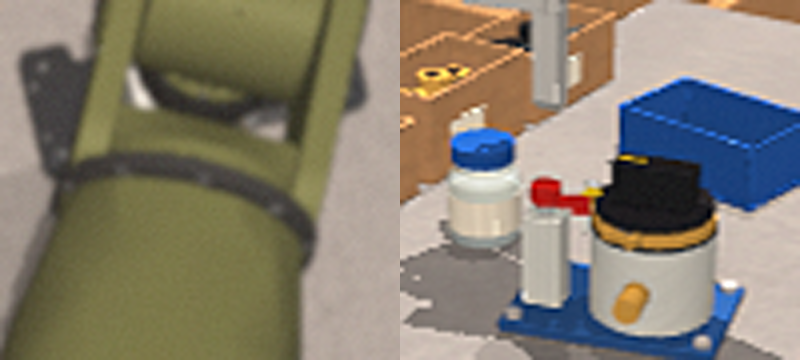

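In the side crop, the closed fingers (550,102) are right above the red pad (546,190). The arm hides the top view. I'll press in slow steps.

```bash
python3 -m jog '[{"dx":1.5,"dy":1,"dz":8,"ax":0,"ay":0,"az":0},{"dx":1.5,"dy":1,"dz":16,"ax":0,"ay":0,"az":0},{"dx":1.5,"dy":1,"dz":22,"ax":0,"ay":0,"az":0},{"dx":1.5,"dy":1,"dz":25,"ax":0,"ay":0,"az":0},{"dx":1.5,"dy":1,"dz":27,"ax":0,"ay":0,"az":0},{"dx":1.5,"dy":1,"dz":29,"ax":0,"ay":0,"az":0},{"dx":1.5,"dy":1,"dz":31,"ax":0,"ay":0,"az":0},{"dx":1.5,"dy":1,"dz":33,"ax":0,"ay":0,"az":0},{"dx":1.5,"dy":1,"dz":34.5,"ax":0,"ay":0,"az":0},{"dx":1.5,"dy":1,"dz":35.5,"ax":0,"ay":0,"az":0}]' 0 20
```

```text
time: 2.7
eef_pos: [644.3, -116.4, 103.8]
tool_rot: [0.993, 0.12, -0.001, -0.001]
force: [0.5, 0.2, -0.2]
gripper_width: 0.3
```

```bash
python3 -m jog '[{"dx":-0.5,"dy":-1,"dz":1,"ax":0,"ay":0,"az":0},{"dx":-0.5,"dy":-1,"dz":2,"ax":0,"ay":0,"az":0},{"dx":-0.5,"dy":-1,"dz":3,"ax":0,"ay":0,"az":0},{"dx":-0.5,"dy":-1,"dz":3.5,"ax":0,"ay":0,"az":0},{"dx":-0.5,"dy":-1,"dz":4,"ax":0,"ay":0,"az":0},{"dx":-0.5,"dy":-1,"dz":4.5,"ax":0,"ay":0,"az":0},{"dx":-0.5,"dy":-1,"dz":4.5,"ax":0,"ay":0,"az":0},{"dx":-0.5,"dy":-1,"dz":4.5,"ax":0,"ay":0,"az":0},{"dx":-0.5,"dy":-1,"dz":4.5,"ax":0,"ay":0,"az":0},{"dx":-0.5,"dy":-1,"dz":4.5,"ax":0,"ay":0,"az":0}]'
```

```text
time: 3.53
eef_pos: [643.6, -115.5, 99.4]
tool_rot: [0.993, 0.12, -0.001, -0.001]
force: [0.1, 0.1, 0.1]
gripper_width: 0.3
```

```bash
python3 -c "
from h import *
c=save('side','side2')
s=cv2.imread('pics/side2.png')[150:225,230:330]
cv2.imwrite('pics/v2.png',cv2.resize(s,(800,600),interpolation=2))
print(proj(c,[643.6,-115.5,99.4]),ctrl.get_state()['force'])
"
```

```text
[266.40648872 177.80901096] [-0.07540598  0.58321399  0.9962136 ]
```

View pics/v2.png

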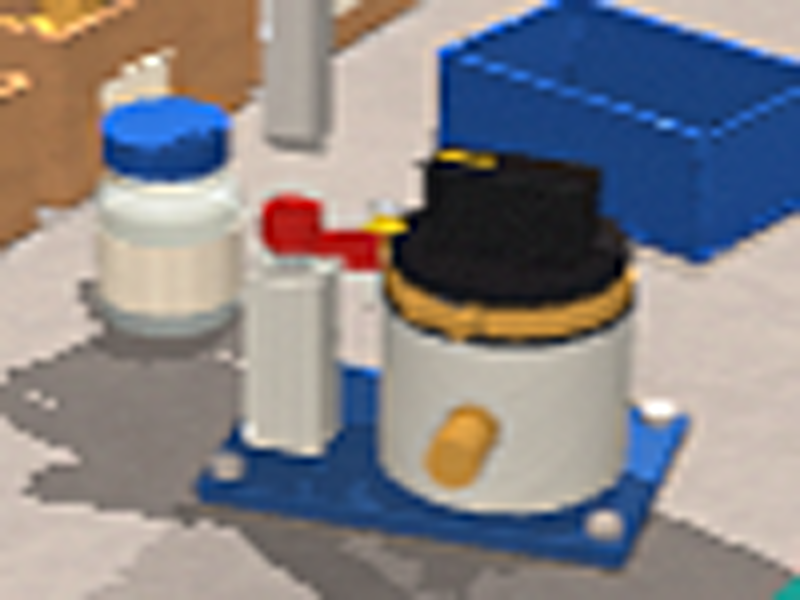

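The side crop shows the fingertips at full-frame (267,168), still clear above the pad at (266,177), although the reported TCP should already be touching it. I'll work out the discrepancy.

```bash
python3 -c "
from h import *;import pickle
cs=pickle.load(open('c0.pkl','rb'));s=cs['side'];t=cs['top']
print('v1 tip exp',proj(s,[641.9,-114.8,135.7]),'seen 267.5,155.5')
for z in(99.4,110,120,126): print(z,atz(s,266.9,168,z))
for z in(120,126,130):print(z,proj(s,[643.6,-115.5,z]))
print('top start tcp',proj(t,[166,-524,174.4]),proj(t,[166,-524,271]))
print('pad check',proj(s,[643.4,-115.4,106]))
st=ctrl.get_state();print(st['eef_pos'],st['gripper_width'],st['qpos'])
"
```

```text
v1 tip exp [266.74653788 166.61000709] seen 267.5,155.5
99.4 [ 681.35839733 -177.77635867   99.4       ]
110 [ 668.13846205 -156.9507522   110.        ]
120 [ 655.666825   -137.30395364  120.        ]
126 [ 648.18384277 -125.51587451  126.        ]
120 [266.39135068 171.37809196]
126 [266.38708124 169.48519243]
130 [266.38427111 168.21825837]
top start tcp [504.94755664 360.26328426] [526.22230075 368.77819347]
pad check [266.44086728 175.78706657]
[ 643.61740339 -115.55570052   99.34044251] 0.04608163681131311 [-2.34127564e-01  5.96458520e-01  1.27520548e+00  1.08630665e-03
  1.27222512e+00  1.09655295e+00]
```

```bash
python3 -c "
from h import *
c=save('top','top2')
t=cv2.imread('pics/top2.png')
T=R.from_quat(ctrl.get_state()['tool_rot']);p=ctrl.get_state()['eef_pos']
for off in(97,110,140):
  for sx in(-37,37):
    for sy in(-88,88):
      for dz,col in((0,(0,0,255)),(28,(255,0,0))):
        u,v=proj(c,p+T.apply([sx,sy,-off])+[0,0,dz])
        if off==110: cv2.circle(t,(int(round(u)),int(round(v))),1,col,-1)
for P in([643.4,-115.4,106],[568,-145.8,129]): u,v=proj(c,P);cv2.circle(t,(int(u),int(v)),1,(0,255,0),-1)
cv2.imwrite('pics/v3.png',cv2.resize(t[90:240,240:440],(800,600),interpolation=2))
"
```

```text
(no output)
```

View pics/v3.png

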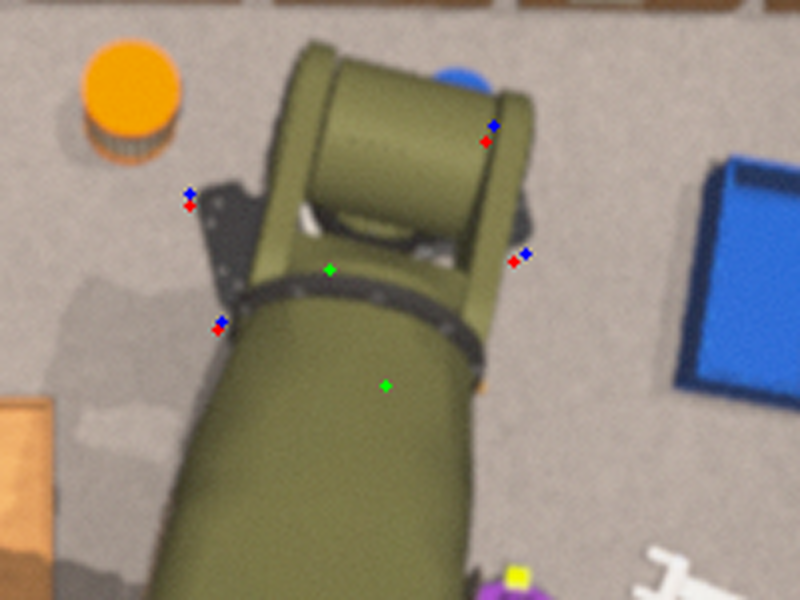

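The gripper body in the top view matches the reported xy, so the real tips are about 25–30 mm higher than the reported z suggests. I'll go by feel: descend gently and watch the force.

```bash
python3 -m jog '[{"dx":0,"dy":0,"dz":3,"ax":0,"ay":0,"az":0},{"dx":0,"dy":0,"dz":5,"ax":0,"ay":0,"az":0},{"dx":0,"dy":0,"dz":7,"ax":0,"ay":0,"az":0},{"dx":0,"dy":0,"dz":9,"ax":0,"ay":0,"az":0},{"dx":0,"dy":0,"dz":11,"ax":0,"ay":0,"az":0},{"dx":0,"dy":0,"dz":13,"ax":0,"ay":0,"az":0},{"dx":0,"dy":0,"dz":14,"ax":0,"ay":0,"az":0},{"dx":0,"dy":0,"dz":15,"ax":0,"ay":0,"az":0},{"dx":0,"dy":0,"dz":15,"ax":0,"ay":0,"az":0},{"dx":0,"dy":0,"dz":15,"ax":0,"ay":0,"az":0}]'
python3 -c "
from h import *
c=save('side','side3');g=c['pixels'].astype(int)
# red pad and finger profile at column 267
print([tuple(g[r,267]) for r in range(160,186)]);print(proj(c,ctrl.get_state()['eef_pos']))"
```

```text
time: 4.47
eef_pos: [643.6, -115.5, 84.4]
tool_rot: [0.993, 0.12, -0.001, -0.001]
force: [-0.4, 0.0, 0.0]
gripper_width: 0.7
[(np.int64(179), np.int64(171), np.int64(161)), (np.int64(176), np.int64(168), np.int64(159)), (np.int64(176), np.int64(169), np.int64(160)), (np.int64(178), np.int64(171), np.int64(161)), (np.int64(178), np.int64(170), np.int64(161)), (np.int64(178), np.int64(171), np.int64(162)), (np.int64(177), np.int64(170), np.int64(160)), (np.int64(179), np.int64(171), np.int64(161)), (np.int64(177), np.int64(170), np.int64(160)), (np.int64(177), np.int64(170), np.int64(161)), (np.int64(178), np.int64(170), np.int64(161)), (np.int64(179), np.int64(173), np.int64(163)), (np.int64(136), np.int64(132), np.int64(126)), (np.int64(143), np.int64(140), np.int64(133)), (np.int64(224), np.int64(145), np.int64(136)), (np.int64(163), np.int64(8), np.int64(3)), (np.int64(171), np.int64(23), np.int64(19)), (np.int64(185), np.int64(32), np.int64(28)), (np.int64(170), np.int64(23), np.int64(18)), (np.int64(174), np.int64(26), np.int64(21)), (np.int64(171), np.int64(25), np.int64(20)), (np.int64(164), np.int64(61), np.int64(57)), (np.int64(144), np.int64(152), np.int64(150)), (np.int64(148), np.int64(144), np.int64(139)), (np.int64(181), np.int64(175), np.int64(163)), (np.int64(207), np.int64(199), np.int64(185))]
[266.40841021 182.40718394]
```

```bash
python3 -m jog '[{"dx":0,"dy":0,"dz":1,"ax":0,"ay":0,"az":0},{"dx":0,"dy":0,"dz":2,"ax":0,"ay":0,"az":0},{"dx":0,"dy":0,"dz":3,"ax":0,"ay":0,"az":0},{"dx":0,"dy":0,"dz":4,"ax":0,"ay":0,"az":0},{"dx":0,"dy":0,"dz":5,"ax":0,"ay":0,"az":0},{"dx":0,"dy":0,"dz":6,"ax":0,"ay":0,"az":0},{"dx":0,"dy":0,"dz":7,"ax":0,"ay":0,"az":0},{"dx":0,"dy":0,"dz":8,"ax":0,"ay":0,"az":0},{"dx":0,"dy":0,"dz":8,"ax":0,"ay":0,"az":0},{"dx":0,"dy":0,"dz":8,"ax":0,"ay":0,"az":0}]'
```

```text
time: 5.35
eef_pos: [643.6, -115.5, 76.4]
tool_rot: [0.993, 0.12, -0.001, -0.001]
force: [-0.5, 0.2, -0.4]
gripper_width: 0.5
```

```bash
python3 -m jog '[{"dx":0,"dy":0,"dz":0.7,"ax":0,"ay":0,"az":0},{"dx":0,"dy":0,"dz":1.4,"ax":0,"ay":0,"az":0},{"dx":0,"dy":0,"dz":2.1,"ax":0,"ay":0,"az":0},{"dx":0,"dy":0,"dz":2.8,"ax":0,"ay":0,"az":0},{"dx":0,"dy":0,"dz":3.5,"ax":0,"ay":0,"az":0},{"dx":0,"dy":0,"dz":4.2,"ax":0,"ay":0,"az":0},{"dx":0,"dy":0,"dz":5,"ax":0,"ay":0,"az":0},{"dx":0,"dy":0,"dz":5,"ax":0,"ay":0,"az":0},{"dx":0,"dy":0,"dz":5,"ax":0,"ay":0,"az":0},{"dx":0,"dy":0,"dz":5,"ax":0,"ay":0,"az":0}]'
python3 -c "
from h import *
c=save('side','side4')
s=cv2.imread('pics/side4.png')[150:225,230:330]
cv2.imwrite('pics/v4.png',cv2.resize(s,(800,600),interpolation=2))
s=ctrl.get_state();print(s['force'],s['wrist_torque'],s['tau'])
"
```

```text
time: 6.18
eef_pos: [643.8, -115.5, 72.0]
tool_rot: [0.993, 0.12, -0.0, -0.001]
force: [-2.2, 0.9, 5.3]
gripper_width: 0.3
[-1.10328313 -0.60208218  5.19693681] [0.12181804 0.28427472 0.00326587] [-1.59764425e-01 -6.57700467e+01 -3.23188949e+01  4.87286481e-03
 -4.35627680e-01 -3.92363681e-04]
```

View pics/v4.png

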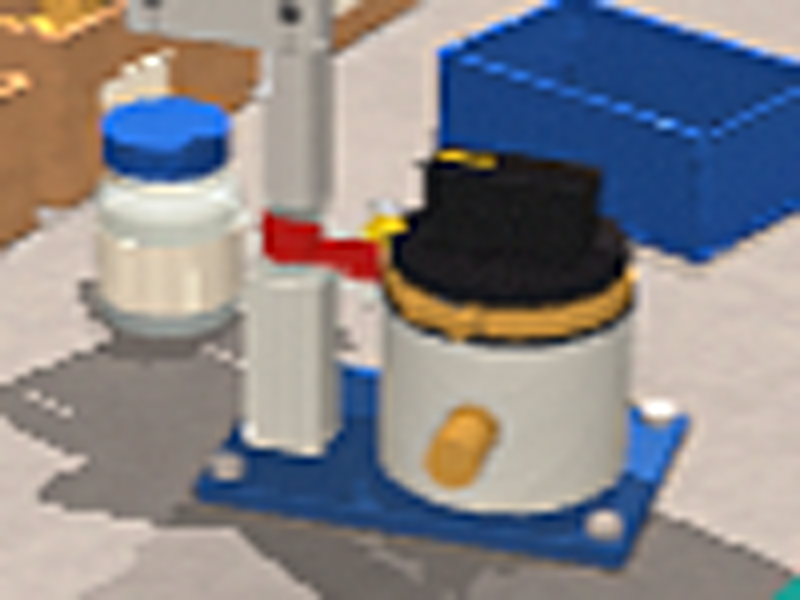

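The fingers are on the pad, which has sunk slightly (crop (295,235)), and the force is about 6 N as specified. I'll keep pressing.

```bash
python3 -m jog '[{"dx":0,"dy":0,"dz":0.6,"ax":0,"ay":0,"az":0},{"dx":0,"dy":0,"dz":1.2,"ax":0,"ay":0,"az":0},{"dx":0,"dy":0,"dz":1.8,"ax":0,"ay":0,"az":0},{"dx":0,"dy":0,"dz":2.4,"ax":0,"ay":0,"az":0},{"dx":0,"dy":0,"dz":3,"ax":0,"ay":0,"az":0},{"dx":0,"dy":0,"dz":3.6,"ax":0,"ay":0,"az":0},{"dx":0,"dy":0,"dz":4.2,"ax":0,"ay":0,"az":0},{"dx":0,"dy":0,"dz":4.2,"ax":0,"ay":0,"az":0},{"dx":0,"dy":0,"dz":4.2,"ax":0,"ay":0,"az":0},{"dx":0,"dy":0,"dz":4.2,"ax":0,"ay":0,"az":0}]'
```

```text
time: 7.07
eef_pos: [643.9, -115.5, 68.1]
tool_rot: [0.993, 0.12, -0.0, -0.001]
force: [-2.0, 0.8, 5.2]
gripper_width: 0.6
```

```bash
python3 -m jog '[{"dx":0,"dy":0,"dz":0.3,"ax":0,"ay":0,"az":0},{"dx":0,"dy":0,"dz":0.6,"ax":0,"ay":0,"az":0},{"dx":0,"dy":0,"dz":0.9,"ax":0,"ay":0,"az":0},{"dx":0,"dy":0,"dz":1.2,"ax":0,"ay":0,"az":0},{"dx":0,"dy":0,"dz":1.5,"ax":0,"ay":0,"az":0},{"dx":0,"dy":0,"dz":1.5,"ax":0,"ay":0,"az":0},{"dx":0,"dy":0,"dz":1.5,"ax":0,"ay":0,"az":0},{"dx":0,"dy":0,"dz":1.5,"ax":0,"ay":0,"az":0},{"dx":0,"dy":0,"dz":1.5,"ax":0,"ay":0,"az":0},{"dx":0,"dy":0,"dz":1.5,"ax":0,"ay":0,"az":0}]'
```

```text
time: 7.9
eef_pos: [643.9, -115.5, 66.9]
tool_rot: [0.993, 0.12, -0.0, -0.001]
force: [-2.2, 1.7, 5.9]
gripper_width: 0.5
```

```bash
for i in 1; do python3 -m jog '[{"dx":0,"dy":0,"dz":0.3,"ax":0,"ay":0,"az":0},{"dx":0,"dy":0,"dz":0.6,"ax":0,"ay":0,"az":0},{"dx":0,"dy":0,"dz":0.9,"ax":0,"ay":0,"az":0},{"dx":0,"dy":0,"dz":1.2,"ax":0,"ay":0,"az":0},{"dx":0,"dy":0,"dz":1.2,"ax":0,"ay":0,"az":0},{"dx":0,"dy":0,"dz":1.2,"ax":0,"ay":0,"az":0},{"dx":0,"dy":0,"dz":1.2,"ax":0,"ay":0,"az":0},{"dx":0,"dy":0,"dz":1.2,"ax":0,"ay":0,"az":0},{"dx":0,"dy":0,"dz":1.2,"ax":0,"ay":0,"az":0},{"dx":0,"dy":0,"dz":1.2,"ax":0,"ay":0,"az":0}]'; done
```

```text
time: 8.73
eef_pos: [643.9, -115.6, 66.0]
tool_rot: [0.993, 0.12, -0.0, -0.001]
force: [-2.0, 0.9, 4.5]
gripper_width: 0.8
```

```bash
python3 -m jog '[{"dx":0,"dy":0,"dz":0.3,"ax":0,"ay":0,"az":0},{"dx":0,"dy":0,"dz":0.6,"ax":0,"ay":0,"az":0},{"dx":0,"dy":0,"dz":0.9,"ax":0,"ay":0,"az":0},{"dx":0,"dy":0,"dz":0.9,"ax":0,"ay":0,"az":0},{"dx":0,"dy":0,"dz":0.9,"ax":0,"ay":0,"az":0},{"dx":0,"dy":0,"dz":0.9,"ax":0,"ay":0,"az":0},{"dx":0,"dy":0,"dz":0.9,"ax":0,"ay":0,"az":0},{"dx":0,"dy":0,"dz":0.9,"ax":0,"ay":0,"az":0},{"dx":0,"dy":0,"dz":0.9,"ax":0,"ay":0,"az":0},{"dx":0,"dy":0,"dz":0.9,"ax":0,"ay":0,"az":0}]'
```

```text
time: 9.57
eef_pos: [643.9, -115.5, 65.7]
tool_rot: [0.993, 0.12, -0.0, -0.001]
force: [-2.3, 0.7, 6.7]
gripper_width: 0.2
```

```bash
python3 -m jog '[{"dx":0,"dy":0,"dz":0.4,"ax":0,"ay":0,"az":0},{"dx":0,"dy":0,"dz":0.8,"ax":0,"ay":0,"az":0},{"dx":0,"dy":0,"dz":1.2,"ax":0,"ay":0,"az":0},{"dx":0,"dy":0,"dz":1.2,"ax":0,"ay":0,"az":0},{"dx":0,"dy":0,"dz":1.2,"ax":0,"ay":0,"az":0},{"dx":0,"dy":0,"dz":1.2,"ax":0,"ay":0,"az":0},{"dx":0,"dy":0,"dz":1.2,"ax":0,"ay":0,"az":0},{"dx":0,"dy":0,"dz":1.2,"ax":0,"ay":0,"az":0},{"dx":0,"dy":0,"dz":1.2,"ax":0,"ay":0,"az":0},{"dx":0,"dy":0,"dz":1.2,"ax":0,"ay":0,"az":0}]'
```

```text
time: 10.4
eef_pos: [644.1, -115.6, 65.6]
tool_rot: [0.993, 0.12, 0.0, -0.0]
force: [-4.9, 1.7, 11.6]
gripper_width: 0.6
```

Hard bottom: 12 N with no further travel. I'll retreat, check the plunger, and move over the cap with the gripper opening.

```bash
python3 -m jog '[{"dx":0,"dy":0,"dz":-8,"ax":0,"ay":0,"az":0},{"dx":0,"dy":0,"dz":-30,"ax":0,"ay":0,"az":0},{"dx":0,"dy":0,"dz":-58,"ax":0,"ay":0,"az":0},{"dx":0,"dy":0,"dz":-65,"ax":0,"ay":0,"az":0},{"dx":-20,"dy":3,"dz":-65,"ax":0,"ay":0,"az":0},{"dx":-45,"dy":6.5,"dz":-65,"ax":0,"ay":0,"az":0},{"dx":-70,"dy":10,"dz":-65,"ax":0,"ay":0,"az":0},{"dx":-81,"dy":11.5,"dz":-65,"ax":0,"ay":0,"az":0},{"dx":-81,"dy":11.5,"dz":-65,"ax":0,"ay":0,"az":0},{"dx":-81,"dy":11.5,"dz":-65,"ax":0,"ay":0,"az":0}]' 60 20
python3 -c "
from h import *
c=save('side','side5')
go(568,-146,75,13.8)
s=cv2.imread('pics/side5.png')[140:215,240:340]
cv2.imwrite('pics/v5.png',cv2.resize(s,(800,600),interpolation=2))
for n in('side0','side5'):
  s=cv2.imread(f'pics/{n}.png').astype(int); m=(s[...,2]>130)&(s[...,1]<60); m[:, :255]=0;m[:,278:]=0;m[:160]=0;m[200:]=0;y,x=np.nonzero(m);print(n,x.min(),x.max(),y.min(),y.max(),y[x<270].mean())
"
```

```text
time: 11.23
eef_pos: [568.4, -146.2, 130.8]
tool_rot: [0.993, 0.119, 0.001, -0.0]
force: [0.7, 0.3, 0.5]
gripper_width: 59.7
rel [-0.8 -0.  55.6] rv [-0.04 -0.06 -0.06] from [ 568.7 -145.9  130.6] F [0.4 0.4 0.3]
side0 263 276 175 183 177.74418604651163
side5 263 276 178 186 180.70731707317074
```

View pics/v5.png

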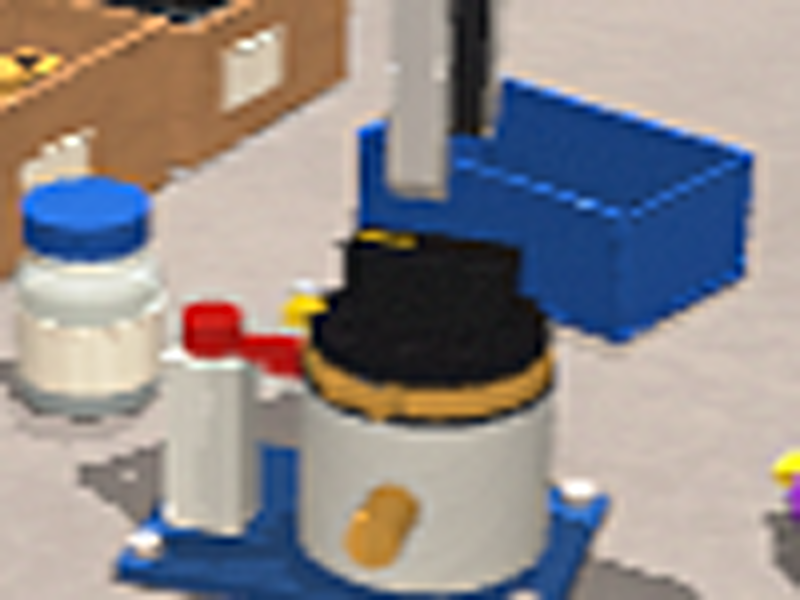

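```bash
python3 -c "
from h import *;import pickle
s=pickle.load(open('c0.pkl','rb'))['side']
st=ctrl.get_state();T=R.from_quat(st['tool_rot']);p=st['eef_pos']
f=lambda P:((proj(s,P)-[240,140])*8+3.5).round()
for dz in(27,30,33):
  for sy in(-36,36): print(dz,sy,f(p+T.apply([0,sy,0])+[0,0,dz]), f(p+T.apply([-8,sy,0])+[0,0,dz]),f(p+T.apply([8,sy,0])+[0,0,dz]))
H=R.from_euler('z',13.8,degrees=True)
for P in([31,12,129-0],[31,-12,129],[-31,12,129],[-31,-12,129],[31,12,99],[-31,12,99]): print(P,f(np.array([568,-146,0])+H.apply(P)))
"
```

```text
27 -36 [411. 212.] [433. 215.] [389. 209.]
27 36 [464. 139.] [485. 142.] [443. 136.]
30 -36 [411. 204.] [433. 207.] [389. 201.]
30 36 [464. 131.] [485. 134.] [443. 129.]
33 -36 [411. 196.] [434. 199.] [389. 193.]
33 36 [464. 124.] [485. 126.] [443. 121.]
[31, 12, 129] [345. 250.]
[31, -12, 129] [364. 225.]
[-31, 12, 129] [513. 273.]
[-31, -12, 129] [529. 247.]
[31, 12, 99] [344. 326.]
[-31, 12, 99] [509. 349.]
```

The plunger stays down: the red pad is 3 px (about 10 mm) lower. The fingers straddle the bar, with the near tip at (418,192) and the far one at (475,135). They sit about 1.5 mm toward −x of centre, so I'll correct that on the way down.

```bash
python3 -m jog '[{"dx":0.8,"dy":0,"dz":10,"ax":0,"ay":0,"az":0},{"dx":0.8,"dy":0,"dz":20,"ax":0,"ay":0,"az":0},{"dx":0.8,"dy":0,"dz":30,"ax":0,"ay":0,"az":0},{"dx":0.8,"dy":0,"dz":38,"ax":0,"ay":0,"az":0},{"dx":0.8,"dy":0,"dz":44,"ax":0,"ay":0,"az":0},{"dx":0.8,"dy":0,"dz":49,"ax":0,"ay":0,"az":0},{"dx":0.8,"dy":0,"dz":53,"ax":0,"ay":0,"az":0},{"dx":0.8,"dy":0,"dz":56,"ax":0,"ay":0,"az":0},{"dx":0.8,"dy":0,"dz":57.5,"ax":0,"ay":0,"az":0},{"dx":0.8,"dy":0,"dz":57.5,"ax":0,"ay":0,"az":0}]' 60 5
```

```text
time: 12.12
eef_pos: [569.6, -145.7, 73.0]
tool_rot: [0.993, 0.12, 0.0, -0.0]
force: [-0.1, 0.1, -0.2]
gripper_width: 60.1
```

```bash
python3 -m jog '[{"dx":0,"dy":0,"dz":0,"ax":0,"ay":0,"az":0},{"dx":0,"dy":0,"dz":0,"ax":0,"ay":0,"az":0},{"dx":0,"dy":0,"dz":0,"ax":0,"ay":0,"az":0},{"dx":0,"dy":0,"dz":0,"ax":0,"ay":0,"az":0},{"dx":0,"dy":0,"dz":0,"ax":0,"ay":0,"az":0},{"dx":0,"dy":0,"dz":0,"ax":0,"ay":0,"az":0},{"dx":0,"dy":0,"dz":0,"ax":0,"ay":0,"az":0},{"dx":0,"dy":0,"dz":0,"ax":0,"ay":0,"az":0},{"dx":0,"dy":0,"dz":0,"ax":0,"ay":0,"az":0},{"dx":0,"dy":0,"dz":0,"ax":0,"ay":0,"az":0}]' 15 5
python3 -c "
from h import *
s=ctrl.get_state();print(s['force'],s['wrist_torque'])"
```

```text
time: 12.95
eef_pos: [569.7, -146.4, 73.2]
tool_rot: [0.993, 0.12, 0.001, 0.0]
force: [1.4, -5.1, 0.4]
gripper_width: 24.1
[ 1.35385681 -5.06092531  0.37756383] [-0.95916817 -0.20507625  0.08070275]
```

```bash
python3 -m jog '[{"dx":0,"dy":0.4,"dz":0,"ax":0,"ay":0,"az":0},{"dx":0,"dy":0.7,"dz":0,"ax":0,"ay":0,"az":0},{"dx":0,"dy":0.7,"dz":0,"ax":0,"ay":0,"az":0},{"dx":0,"dy":0.7,"dz":0,"ax":0,"ay":0,"az":0},{"dx":0,"dy":0.7,"dz":0,"ax":0,"ay":0,"az":0},{"dx":0,"dy":0.7,"dz":0,"ax":0,"ay":0,"az":0},{"dx":0,"dy":0.7,"dz":0,"ax":0,"ay":0,"az":0},{"dx":0,"dy":0.7,"dz":0,"ax":0,"ay":0,"az":0},{"dx":0,"dy":0.7,"dz":0,"ax":0,"ay":0,"az":0},{"dx":0,"dy":0.7,"dz":0,"ax":0,"ay":0,"az":0}]' 15 50
```

```text
time: 13.78
eef_pos: [569.8, -146.7, 73.1]
tool_rot: [0.993, 0.12, 0.001, -0.0]
force: [-1.6, 5.1, -0.0]
gripper_width: 23.9
```

```bash
python3 -m jog '[{"dx":0,"dy":0,"dz":0,"ax":0,"ay":0,"az":-2},{"dx":0,"dy":0,"dz":0,"ax":0,"ay":0,"az":-4},{"dx":0,"dy":0,"dz":0,"ax":0,"ay":0,"az":-6},{"dx":0,"dy":0,"dz":0,"ax":0,"ay":0,"az":-8},{"dx":0,"dy":0,"dz":0,"ax":0,"ay":0,"az":-10},{"dx":0,"dy":0,"dz":0,"ax":0,"ay":0,"az":-12},{"dx":0,"dy":0,"dz":0,"ax":0,"ay":0,"az":-14},{"dx":0,"dy":0,"dz":0,"ax":0,"ay":0,"az":-16},{"dx":0,"dy":0,"dz":0,"ax":0,"ay":0,"az":-16},{"dx":0,"dy":0,"dz":0,"ax":0,"ay":0,"az":-16}]' 15 60
python3 -c "
from h import *
s=ctrl.get_state();print(s['force'],s['wrist_torque']);save('side','side6');go(569.6,-146.5,73,30)"
```

```text
time: 14.62
eef_pos: [570.3, -147.1, 73.3]
tool_rot: [0.967, 0.256, 0.001, 0.001]
force: [3.0, -0.5, -0.3]
gripper_width: 24.1
[ 3.013264   -0.5016606  -0.26980705] [-0.10538972 -0.66401188  0.06541591]
rel [-0.2 -0.9  0.3] rv [ 0.09 -0.1  -0.33] from [ 570.2 -147.1   73.3] F [ 4.5 -2.  -1.2]
```

```bash
python3 -m jog '[{"dx":0,"dy":0,"dz":0,"ax":0,"ay":0,"az":-2},{"dx":0,"dy":0,"dz":0,"ax":0,"ay":0,"az":-4},{"dx":0,"dy":0,"dz":0,"ax":0,"ay":0,"az":-6},{"dx":0,"dy":0,"dz":0,"ax":0,"ay":0,"az":-8},{"dx":0,"dy":0,"dz":0,"ax":0,"ay":0,"az":-10},{"dx":0,"dy":0,"dz":0,"ax":0,"ay":0,"az":-12},{"dx":0,"dy":0,"dz":0,"ax":0,"ay":0,"az":-14},{"dx":0,"dy":0,"dz":0,"ax":0,"ay":0,"az":-16},{"dx":0,"dy":0,"dz":0,"ax":0,"ay":0,"az":-18},{"dx":0,"dy":0,"dz":0,"ax":0,"ay":0,"az":-18}]' 15 60
python3 -c "
from h import *
s=ctrl.get_state();print(s['force'],s['wrist_torque']);go(569.6,-146.5,73,50)"
```

```text
time: 15.5
eef_pos: [570.3, -147.1, 73.3]
tool_rot: [0.915, 0.404, 0.001, 0.001]
force: [2.3, 1.0, -1.3]
gripper_width: 23.7
[ 2.33890271  1.01851186 -1.30297546] [ 0.27076581 -0.40033483 -0.07774053]
rel [-0.  -0.9  0.3] rv [ 0.13 -0.07 -2.3 ] from [ 570.3 -147.1   73.3] F [ 2.3  1.  -1.3]
```

```bash
python3 -m jog '[{"dx":0,"dy":0,"dz":-0.2,"ax":0,"ay":0,"az":-1},{"dx":0,"dy":0,"dz":-0.4,"ax":0,"ay":0,"az":-2},{"dx":0,"dy":0,"dz":-0.6,"ax":0,"ay":0,"az":-3},{"dx":0,"dy":0,"dz":-0.8,"ax":0,"ay":0,"az":-4},{"dx":0,"dy":0,"dz":-1,"ax":0,"ay":0,"az":-4.5},{"dx":0,"dy":0,"dz":-1.2,"ax":0,"ay":0,"az":-4.5},{"dx":0,"dy":0,"dz":-1.4,"ax":0,"ay":0,"az":-4.5},{"dx":0,"dy":0,"dz":-1.6,"ax":0,"ay":0,"az":-4.5},{"dx":0,"dy":0,"dz":-1.6,"ax":0,"ay":0,"az":-4.5},{"dx":0,"dy":0,"dz":-1.6,"ax":0,"ay":0,"az":-4.5}]' 15 60
python3 -c "
from h import *
s=ctrl.get_state();print(s['force'],s['wrist_torque']);go(569.6,-146.5,73,58)
c=save('side','side7')
s=cv2.imread('pics/side7.png')[150:225,240:340]
cv2.imwrite('pics/v6.png',cv2.resize(s,(800,600),interpolation=2))"
```

```text
time: 16.33
eef_pos: [570.1, -147.1, 74.6]
tool_rot: [0.898, 0.44, 0.001, 0.001]
force: [3.5, 0.5, -9.5]
gripper_width: 23.4
[ 3.49296676  0.54811724 -9.46678   ] [ 0.21822666 -0.65505561 -0.19787725]
rel [ 0.1 -0.8  1.6] rv [ 0.11 -0.05 -5.81] from [ 570.1 -147.1   74.6] F [ 3.5  0.5 -9.5]
```

View pics/v6.png

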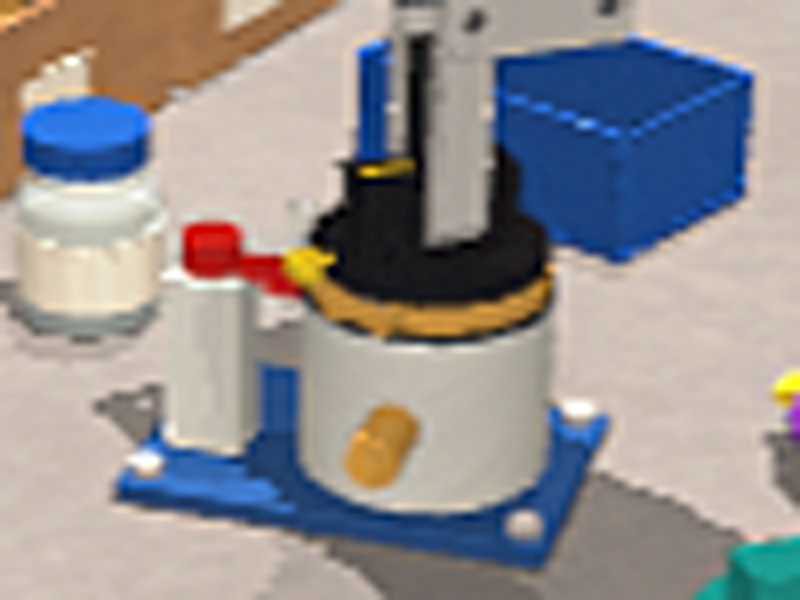

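The cap is turning with the grip: the ear is now at (310,262), having swung past the plunger. The pull reads 9.5 N and it's still caught at 38°. I'll continue in 4° steps.

```bash
python3 -m jog '[{"dx":0,"dy":0,"dz":-0.4,"ax":0,"ay":0,"az":-0.8},{"dx":0,"dy":0,"dz":-0.5,"ax":0,"ay":0,"az":-1.6},{"dx":0,"dy":0,"dz":-0.5,"ax":0,"ay":0,"az":-2.4},{"dx":0,"dy":0,"dz":-0.5,"ax":0,"ay":0,"az":-3.2},{"dx":0,"dy":0,"dz":-0.5,"ax":0,"ay":0,"az":-4},{"dx":0,"dy":0,"dz":-0.5,"ax":0,"ay":0,"az":-4.5},{"dx":0,"dy":0,"dz":-0.5,"ax":0,"ay":0,"az":-4.5},{"dx":0,"dy":0,"dz":-0.5,"ax":0,"ay":0,"az":-4.5},{"dx":0,"dy":0,"dz":-0.5,"ax":0,"ay":0,"az":-4.5},{"dx":0,"dy":0,"dz":-0.5,"ax":0,"ay":0,"az":-4.5}]' 15 60
```

```text
time: 17.22
eef_pos: [570.0, -147.0, 75.0]
tool_rot: [0.88, 0.475, 0.001, 0.0]
force: [2.0, 0.4, -11.4]
gripper_width: 23.2
```

```bash
python3 -c "
from h import *
go(569.6,-146.5,73,62)"
```

```text
rel [ 0.2 -0.6  2. ] rv [ 0.08 -0.03 -5.31] from [ 570. -147.   75.] F [  2.    0.4 -11.4]
```

```bash
python3 -m jog '[{"dx":0,"dy":0,"dz":-0.3,"ax":0,"ay":0,"az":-0.8},{"dx":0,"dy":0,"dz":-0.3,"ax":0,"ay":0,"az":-1.6},{"dx":0,"dy":0,"dz":-0.3,"ax":0,"ay":0,"az":-2.4},{"dx":0,"dy":0,"dz":-0.3,"ax":0,"ay":0,"az":-3.2},{"dx":0,"dy":0,"dz":-0.3,"ax":0,"ay":0,"az":-4},{"dx":0,"dy":0,"dz":-0.3,"ax":0,"ay":0,"az":-4.5},{"dx":0,"dy":0,"dz":-0.3,"ax":0,"ay":0,"az":-4.5},{"dx":0,"dy":0,"dz":-0.3,"ax":0,"ay":0,"az":-4.5},{"dx":0,"dy":0,"dz":-0.3,"ax":0,"ay":0,"az":-4.5},{"dx":0,"dy":0,"dz":-0.3,"ax":0,"ay":0,"az":-4.5}]' 15 60
```

```text
time: 18.05
eef_pos: [569.9, -147.0, 75.2]
tool_rot: [0.861, 0.509, 0.001, 0.0]
force: [2.1, 0.6, -13.0]
gripper_width: 23.4
```

```bash
python3 -m jog '[{"dx":0,"dy":0,"dz":-0.4,"ax":0,"ay":0,"az":-0.8},{"dx":0,"dy":0,"dz":-0.4,"ax":0,"ay":0,"az":-1.6},{"dx":0,"dy":0,"dz":-0.4,"ax":0,"ay":0,"az":-2.4},{"dx":0,"dy":0,"dz":-0.4,"ax":0,"ay":0,"az":-3.2},{"dx":0,"dy":0,"dz":-0.4,"ax":0,"ay":0,"az":-4},{"dx":0,"dy":0,"dz":-0.4,"ax":0,"ay":0,"az":-4.5},{"dx":0,"dy":0,"dz":-0.4,"ax":0,"ay":0,"az":-4.5},{"dx":0,"dy":0,"dz":-0.4,"ax":0,"ay":0,"az":-4.5},{"dx":0,"dy":0,"dz":-0.4,"ax":0,"ay":0,"az":-4.5},{"dx":0,"dy":0,"dz":-0.4,"ax":0,"ay":0,"az":-4.5}]' 15 60
```

```text
time: 18.88
eef_pos: [569.8, -147.0, 75.6]
tool_rot: [0.84, 0.542, 0.0, 0.0]
force: [1.9, 2.4, -14.3]
gripper_width: 23.6
```

```bash
python3 -m jog '[{"dx":0,"dy":0,"dz":0.3,"ax":0,"ay":0,"az":-0.8},{"dx":0,"dy":0,"dz":0.3,"ax":0,"ay":0,"az":-1.6},{"dx":0,"dy":0,"dz":0.3,"ax":0,"ay":0,"az":-2.4},{"dx":0,"dy":0,"dz":0.3,"ax":0,"ay":0,"az":-3.2},{"dx":0,"dy":0,"dz":0.3,"ax":0,"ay":0,"az":-4},{"dx":0,"dy":0,"dz":0.3,"ax":0,"ay":0,"az":-4.5},{"dx":0,"dy":0,"dz":0.3,"ax":0,"ay":0,"az":-4.5},{"dx":0,"dy":0,"dz":0.3,"ax":0,"ay":0,"az":-4.5},{"dx":0,"dy":0,"dz":0.3,"ax":0,"ay":0,"az":-4.5},{"dx":0,"dy":0,"dz":0.3,"ax":0,"ay":0,"az":-4.5}]' 15 60
```

```text
time: 19.72
eef_pos: [569.8, -147.0, 75.3]
tool_rot: [0.818, 0.575, 0.0, 0.0]
force: [0.8, 2.3, -12.5]
gripper_width: 23.7
```

```bash
python3 -m jog '[{"dx":0,"dy":0,"dz":0.1,"ax":0,"ay":0,"az":-0.8},{"dx":0,"dy":0,"dz":0.1,"ax":0,"ay":0,"az":-1.6},{"dx":0,"dy":0,"dz":0.1,"ax":0,"ay":0,"az":-2.4},{"dx":0,"dy":0,"dz":0.1,"ax":0,"ay":0,"az":-3.2},{"dx":0,"dy":0,"dz":0.1,"ax":0,"ay":0,"az":-4},{"dx":0,"dy":0,"dz":0.1,"ax":0,"ay":0,"az":-4.5},{"dx":0,"dy":0,"dz":0.1,"ax":0,"ay":0,"az":-4.5},{"dx":0,"dy":0,"dz":0.1,"ax":0,"ay":0,"az":-4.5},{"dx":0,"dy":0,"dz":0.1,"ax":0,"ay":0,"az":-4.5},{"dx":0,"dy":0,"dz":0.1,"ax":0,"ay":0,"az":-4.5}]' 15 60
```

```text
time: 20.55
eef_pos: [569.8, -147.0, 75.2]
tool_rot: [0.795, 0.607, 0.0, 0.0]
force: [0.6, 1.8, -11.5]
gripper_width: 23.6
```

```bash
python3 -m jog '[{"dx":0,"dy":0,"dz":0,"ax":0,"ay":0,"az":-0.8},{"dx":0,"dy":0,"dz":0,"ax":0,"ay":0,"az":-1.6},{"dx":0,"dy":0,"dz":0,"ax":0,"ay":0,"az":-2.4},{"dx":0,"dy":0,"dz":0,"ax":0,"ay":0,"az":-3.2},{"dx":0,"dy":0,"dz":0,"ax":0,"ay":0,"az":-4},{"dx":0,"dy":0,"dz":0,"ax":0,"ay":0,"az":-4.5},{"dx":0,"dy":0,"dz":0,"ax":0,"ay":0,"az":-4.5},{"dx":0,"dy":0,"dz":0,"ax":0,"ay":0,"az":-4.5},{"dx":0,"dy":0,"dz":0,"ax":0,"ay":0,"az":-4.5},{"dx":0,"dy":0,"dz":0,"ax":0,"ay":0,"az":-4.5}]' 15 60
```

```text
time: 21.38
eef_pos: [569.8, -146.9, 75.3]
tool_rot: [0.771, 0.637, 0.0, 0.0]
force: [-0.9, 2.9, -7.5]
gripper_width: 23.5
```

```bash
python3 -c "
from h import *
s=ctrl.get_state();print(s['force'],s['wrist_torque']);go(569.6,-146.5,73,80)"
```

```text
[-0.93788644  2.85453523 -7.46043609] [ 0.83281817  0.18203738 -0.46121535]
rel [ 0.4 -0.3  2.3] rv [ 0.07 -0.   -0.83] from [ 569.8 -146.9   75.3] F [-0.9  2.9 -7.5]
```

```bash
python3 -m jog '[{"dx":0,"dy":0,"dz":0,"ax":0,"ay":0,"az":-0.7},{"dx":0,"dy":0,"dz":0,"ax":0,"ay":0,"az":-1.4},{"dx":0,"dy":0,"dz":0,"ax":0,"ay":0,"az":-2},{"dx":0,"dy":0,"dz":-0.2,"ax":0,"ay":0,"az":-2},{"dx":0,"dy":0,"dz":-0.4,"ax":0,"ay":0,"az":-2},{"dx":0,"dy":0,"dz":-0.5,"ax":0,"ay":0,"az":-2},{"dx":0,"dy":0,"dz":-0.5,"ax":0,"ay":0,"az":-2},{"dx":0,"dy":0,"dz":-0.5,"ax":0,"ay":0,"az":-2},{"dx":0,"dy":0,"dz":-0.5,"ax":0,"ay":0,"az":-2},{"dx":0,"dy":0,"dz":-0.5,"ax":0,"ay":0,"az":-2}]' 15 60
python3 -c "
from h import *
s=ctrl.get_state();print(s['force'],s['wrist_torque'])"
```

```text
time: 22.22
eef_pos: [569.9, -147.0, 75.8]
tool_rot: [0.759, 0.651, 0.0, 0.001]
force: [0.4, 3.3, -8.7]
gripper_width: 23.9
[ 0.36651763  3.28822224 -8.73601543] [ 0.70638289 -0.10850416 -0.22954433]
```

```bash
python3 -m jog '[{"dx":0,"dy":0,"dz":-0.3,"ax":0,"ay":0,"az":-0.5},{"dx":0,"dy":0,"dz":-0.3,"ax":0,"ay":0,"az":-1},{"dx":0,"dy":0,"dz":-0.3,"ax":0,"ay":0,"az":-1.5},{"dx":0,"dy":0,"dz":-0.3,"ax":0,"ay":0,"az":-2},{"dx":0,"dy":0,"dz":-0.3,"ax":0,"ay":0,"az":-2},{"dx":0,"dy":0,"dz":-0.3,"ax":0,"ay":0,"az":-2},{"dx":0,"dy":0,"dz":-0.3,"ax":0,"ay":0,"az":-2},{"dx":0,"dy":0,"dz":-0.3,"ax":0,"ay":0,"az":-2},{"dx":0,"dy":0,"dz":-0.3,"ax":0,"ay":0,"az":-2},{"dx":0,"dy":0,"dz":-0.3,"ax":0,"ay":0,"az":-2}]' 15 60
python3 -c "
from h import *
s=ctrl.get_state();print(s['force'],s['wrist_torque'])"
```

```text
time: 23.05
eef_pos: [570.4, -147.1, 76.4]
tool_rot: [0.748, 0.664, 0.001, 0.001]
force: [4.5, 0.5, 3.3]
gripper_width: 23.3
[4.46099799 0.50477868 3.33437885] [ 0.07501491 -1.01384717 -0.04689457]
```

The vertical force flipped to +3.3 N (spring minus weight) at about 69°, so the lugs are free. I'll lift gently and check.

```bash
python3 -m jog '[{"dx":0,"dy":0,"dz":-0.4,"ax":0,"ay":0,"az":0},{"dx":0,"dy":0,"dz":-0.8,"ax":0,"ay":0,"az":0},{"dx":0,"dy":0,"dz":-1.2,"ax":0,"ay":0,"az":0},{"dx":0,"dy":0,"dz":-1.6,"ax":0,"ay":0,"az":0},{"dx":0,"dy":0,"dz":-2,"ax":0,"ay":0,"az":0},{"dx":0,"dy":0,"dz":-2.4,"ax":0,"ay":0,"az":0},{"dx":0,"dy":0,"dz":-2.4,"ax":0,"ay":0,"az":0},{"dx":0,"dy":0,"dz":-2.4,"ax":0,"ay":0,"az":0},{"dx":0,"dy":0,"dz":-2.4,"ax":0,"ay":0,"az":0},{"dx":0,"dy":0,"dz":-2.4,"ax":0,"ay":0,"az":0}]' 15 60
python3 -c "
from h import *
s=ctrl.get_state();print(s['force'],s['wrist_torque'])"
```

```text
time: 23.88
eef_pos: [570.0, -147.1, 78.3]
tool_rot: [0.748, 0.664, 0.0, 0.001]
force: [0.4, -0.3, -3.7]
gripper_width: 23.3
[ 0.44905915 -0.25425412 -3.73293798] [-0.07185895 -0.06917021  0.02637046]
```

```bash
python3 -m jog '[{"dx":0,"dy":0,"dz":-0.6,"ax":0,"ay":0,"az":0},{"dx":0,"dy":0,"dz":-1.2,"ax":0,"ay":0,"az":0},{"dx":0,"dy":0,"dz":-1.8,"ax":0,"ay":0,"az":0},{"dx":0,"dy":0,"dz":-2.4,"ax":0,"ay":0,"az":0},{"dx":0,"dy":0,"dz":-3,"ax":0,"ay":0,"az":0},{"dx":0,"dy":0,"dz":-3,"ax":0,"ay":0,"az":0},{"dx":0,"dy":0,"dz":-3,"ax":0,"ay":0,"az":0},{"dx":0,"dy":0,"dz":-3,"ax":0,"ay":0,"az":0},{"dx":0,"dy":0,"dz":-3,"ax":0,"ay":0,"az":0},{"dx":0,"dy":0,"dz":-3,"ax":0,"ay":0,"az":0}]' 15 60
python3 -c "
from h import *
s=ctrl.get_state();print(s['force'],s['wrist_torque'])"
```

```text
time: 24.72
eef_pos: [569.9, -147.1, 81.3]
tool_rot: [0.748, 0.664, 0.0, 0.001]
force: [0.2, 0.0, -2.9]
gripper_width: 23.9
[ 0.17894052  0.04617627 -2.93052789] [-0.05443678 -0.09112881  0.01218585]
```

Only the cap's weight is left on the wrist (about 2.7 N), so it's free. I'll lift it straight out.

```bash
python3 -m jog '[{"dx":0,"dy":0,"dz":-2,"ax":0,"ay":0,"az":0},{"dx":0,"dy":0,"dz":-5,"ax":0,"ay":0,"az":0},{"dx":0,"dy":0,"dz":-9,"ax":0,"ay":0,"az":0},{"dx":0,"dy":0,"dz":-14,"ax":0,"ay":0,"az":0},{"dx":0,"dy":0,"dz":-20,"ax":0,"ay":0,"az":0},{"dx":0,"dy":0,"dz":-27,"ax":0,"ay":0,"az":0},{"dx":0,"dy":0,"dz":-35,"ax":0,"ay":0,"az":0},{"dx":0,"dy":0,"dz":-44,"ax":0,"ay":0,"az":0},{"dx":0,"dy":0,"dz":-50,"ax":0,"ay":0,"az":0},{"dx":0,"dy":0,"dz":-50,"ax":0,"ay":0,"az":0}]' 15 60
python3 -c "
from h import *
go(485.9,140.4,131,83.2)
c=save('side','side8')
s=cv2.imread('pics/side8.png')[120:240,200:360]
cv2.imwrite('pics/v7.png',cv2.resize(s,(800,600),interpolation=2))"
```

```text
time: 25.55
eef_pos: [570.5, -147.3, 133.2]
tool_rot: [0.748, 0.664, 0.001, 0.002]
force: [-0.8, -0.5, -2.4]
gripper_width: 23.7
rel [ 275.6 -118.2    1.5] rv [ 0.23  0.04 -0.03] from [ 570.5 -147.3  133.2] F [-0.8 -0.5 -2.4]
```

View pics/v7.png

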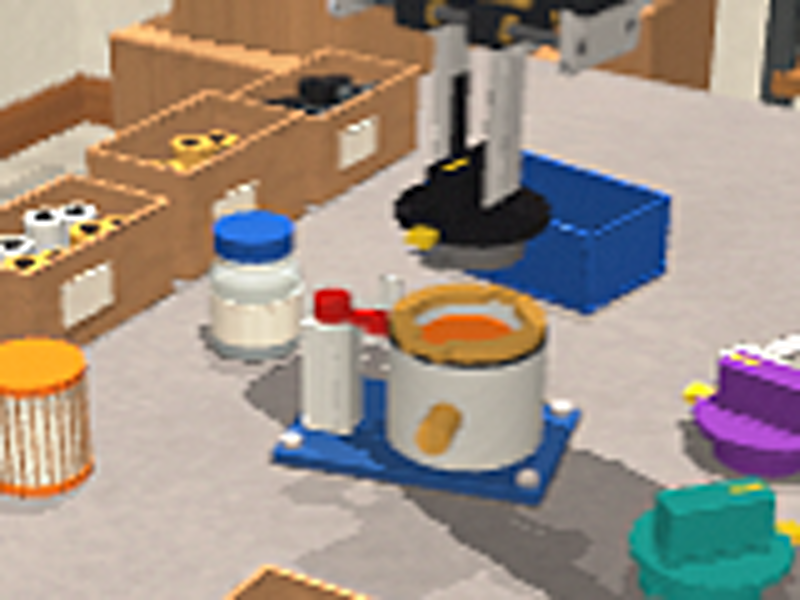

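The cap hangs level and clear of the housing, with its plug bottom at crop (490,262). Next I'll carry it over the tray.

```bash
python3 -m jog '[{"dx":15,"dy":-6.5,"dz":0,"ax":0,"ay":0,"az":0},{"dx":45,"dy":-19.5,"dz":0,"ax":0,"ay":0,"az":0},{"dx":80,"dy":-34.5,"dz":0,"ax":0,"ay":0,"az":0},{"dx":115,"dy":-49.5,"dz":0,"ax":0,"ay":0,"az":0},{"dx":150,"dy":-64.5,"dz":0,"ax":0,"ay":0,"az":0},{"dx":185,"dy":-79.5,"dz":0,"ax":0,"ay":0,"az":0},{"dx":220,"dy":-94.5,"dz":0,"ax":0,"ay":0,"az":0},{"dx":250,"dy":-107.5,"dz":0,"ax":0,"ay":0,"az":0},{"dx":268,"dy":-115,"dz":0,"ax":0,"ay":0,"az":0},{"dx":275.6,"dy":-118.2,"dz":0,"ax":0.2,"ay":0,"az":0}]' 15 60
python3 -m jog '[{"dx":0,"dy":0,"dz":0,"ax":0,"ay":0,"az":0},{"dx":0,"dy":0,"dz":10,"ax":0,"ay":0,"az":0},{"dx":0,"dy":0,"dz":25,"ax":0,"ay":0,"az":0},{"dx":0,"dy":0,"dz":40,"ax":0,"ay":0,"az":0},{"dx":0,"dy":0,"dz":55,"ax":0,"ay":0,"az":0},{"dx":0,"dy":0,"dz":70,"ax":0,"ay":0,"az":0},{"dx":0,"dy":0,"dz":80,"ax":0,"ay":0,"az":0},{"dx":0,"dy":0,"dz":85,"ax":0,"ay":0,"az":0},{"dx":0,"dy":0,"dz":85,"ax":0,"ay":0,"az":0},{"dx":0,"dy":0,"dz":85,"ax":0,"ay":0,"az":0}]' 15 60
python3 -c "
from h import *
go(485.9,140.4,5,83.2)
c=save('side','side9')
s=cv2.imread('pics/side9.png')[180:300,190:350]
cv2.imwrite('pics/v8.png',cv2.resize(s,(800,600),interpolation=2))"
```

```text
time: 26.43
eef_pos: [484.0, 143.3, 131.4]
tool_rot: [0.747, 0.665, -0.001, -0.0]
force: [-0.2, -1.6, -2.5]
gripper_width: 23.4
time: 27.27
eef_pos: [484.2, 143.0, 46.6]
tool_rot: [0.747, 0.665, -0.0, -0.0]
force: [-1.5, -0.6, -2.8]
gripper_width: 23.5
rel [-2.3  2.1 41.6] rv [-0.07  0.02  0.1 ] from [484.2 143.   46.6] F [-1.5 -0.6 -2.8]
```

View pics/v8.png

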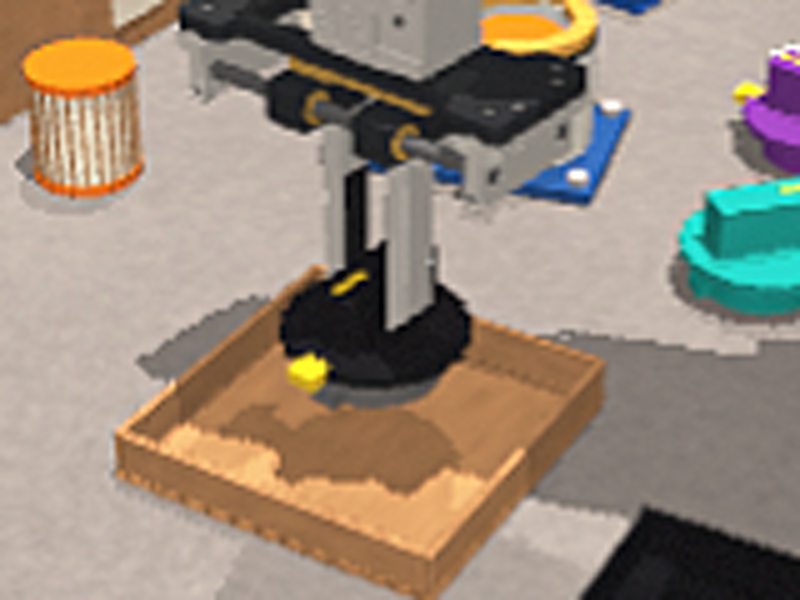

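The cap is level above the tray, roughly centred (flange at (375,325)). I'll lower it quickly at first, then by feel.

```bash
python3 -m jog '[{"dx":-2,"dy":2,"dz":6,"ax":0,"ay":0,"az":0},{"dx":-2,"dy":2,"dz":12,"ax":0,"ay":0,"az":0},{"dx":-2,"dy":2,"dz":18,"ax":0,"ay":0,"az":0},{"dx":-2,"dy":2,"dz":23,"ax":0,"ay":0,"az":0},{"dx":-2,"dy":2,"dz":27,"ax":0,"ay":0,"az":0},{"dx":-2,"dy":2,"dz":30,"ax":0,"ay":0,"az":0},{"dx":-2,"dy":2,"dz":32,"ax":0,"ay":0,"az":0},{"dx":-2,"dy":2,"dz":34,"ax":0,"ay":0,"az":0},{"dx":-2,"dy":2,"dz":35,"ax":0,"ay":0,"az":0},{"dx":-2,"dy":2,"dz":35,"ax":0,"ay":0,"az":0}]' 15 60
python3 -m jog '[{"dx":0,"dy":0,"dz":0.5,"ax":0,"ay":0,"az":0},{"dx":0,"dy":0,"dz":1,"ax":0,"ay":0,"az":0},{"dx":0,"dy":0,"dz":1.5,"ax":0,"ay":0,"az":0},{"dx":0,"dy":0,"dz":2,"ax":0,"ay":0,"az":0},{"dx":0,"dy":0,"dz":2.5,"ax":0,"ay":0,"az":0},{"dx":0,"dy":0,"dz":3,"ax":0,"ay":0,"az":0},{"dx":0,"dy":0,"dz":3.5,"ax":0,"ay":0,"az":0},{"dx":0,"dy":0,"dz":4,"ax":0,"ay":0,"az":0},{"dx":0,"dy":0,"dz":4,"ax":0,"ay":0,"az":0},{"dx":0,"dy":0,"dz":4,"ax":0,"ay":0,"az":0}]' 15 60
```

```text
time: 28.15
eef_pos: [486.0, 140.9, 11.9]
tool_rot: [0.747, 0.665, -0.0, -0.0]
force: [-0.1, -0.2, -3.4]
gripper_width: 23.6
time: 28.98
eef_pos: [486.0, 140.9, 7.9]
tool_rot: [0.747, 0.665, -0.0, -0.0]
force: [-0.3, -0.8, -2.9]
gripper_width: 23.5
```

```bash
python3 -m jog '[{"dx":0,"dy":0,"dz":0.3,"ax":0,"ay":0,"az":0},{"dx":0,"dy":0,"dz":0.6,"ax":0,"ay":0,"az":0},{"dx":0,"dy":0,"dz":0.9,"ax":0,"ay":0,"az":0},{"dx":0,"dy":0,"dz":1.2,"ax":0,"ay":0,"az":0},{"dx":0,"dy":0,"dz":1.5,"ax":0,"ay":0,"az":0},{"dx":0,"dy":0,"dz":1.8,"ax":0,"ay":0,"az":0},{"dx":0,"dy":0,"dz":2,"ax":0,"ay":0,"az":0},{"dx":0,"dy":0,"dz":2,"ax":0,"ay":0,"az":0},{"dx":0,"dy":0,"dz":2,"ax":0,"ay":0,"az":0},{"dx":0,"dy":0,"dz":2,"ax":0,"ay":0,"az":0}]' 15 60
```

```text
time: 29.82
eef_pos: [486.0, 140.9, 5.9]
tool_rot: [0.747, 0.665, -0.0, -0.0]
force: [-0.2, -0.9, -3.4]
gripper_width: 23.9
```

```bash
python3 -m jog '[{"dx":0,"dy":0,"dz":0.3,"ax":0,"ay":0,"az":0},{"dx":0,"dy":0,"dz":0.6,"ax":0,"ay":0,"az":0},{"dx":0,"dy":0,"dz":0.9,"ax":0,"ay":0,"az":0},{"dx":0,"dy":0,"dz":1.2,"ax":0,"ay":0,"az":0},{"dx":0,"dy":0,"dz":1.2,"ax":0,"ay":0,"az":0},{"dx":0,"dy":0,"dz":1.2,"ax":0,"ay":0,"az":0},{"dx":0,"dy":0,"dz":1.2,"ax":0,"ay":0,"az":0},{"dx":0,"dy":0,"dz":1.2,"ax":0,"ay":0,"az":0},{"dx":0,"dy":0,"dz":1.2,"ax":0,"ay":0,"az":0},{"dx":0,"dy":0,"dz":1.2,"ax":0,"ay":0,"az":0}]' 15 60
```

```text
time: 30.65
eef_pos: [486.1, 140.9, 5.2]
tool_rot: [0.747, 0.665, -0.0, -0.0]
force: [-2.8, -1.4, 5.3]
gripper_width: 23.8
```

Touchdown is at the predicted height with about 5 N. I'll release, then go straight up.

```bash
python3 -m jog '[{"dx":0,"dy":0,"dz":0,"ax":0,"ay":0,"az":0},{"dx":0,"dy":0,"dz":0,"ax":0,"ay":0,"az":0},{"dx":0,"dy":0,"dz":0,"ax":0,"ay":0,"az":0},{"dx":0,"dy":0,"dz":0,"ax":0,"ay":0,"az":0},{"dx":0,"dy":0,"dz":0,"ax":0,"ay":0,"az":0},{"dx":0,"dy":0,"dz":0,"ax":0,"ay":0,"az":0},{"dx":0,"dy":0,"dz":0,"ax":0,"ay":0,"az":0},{"dx":0,"dy":0,"dz":0,"ax":0,"ay":0,"az":0},{"dx":0,"dy":0,"dz":0,"ax":0,"ay":0,"az":0},{"dx":0,"dy":0,"dz":0,"ax":0,"ay":0,"az":0}]' 50 10
python3 -m jog '[{"dx":0,"dy":0,"dz":-5,"ax":0,"ay":0,"az":0},{"dx":0,"dy":0,"dz":-15,"ax":0,"ay":0,"az":0},{"dx":0,"dy":0,"dz":-30,"ax":0,"ay":0,"az":0},{"dx":0,"dy":0,"dz":-50,"ax":0,"ay":0,"az":0},{"dx":0,"dy":0,"dz":-75,"ax":0,"ay":0,"az":0},{"dx":0,"dy":0,"dz":-100,"ax":0,"ay":0,"az":0},{"dx":0,"dy":0,"dz":-120,"ax":0,"ay":0,"az":0},{"dx":0,"dy":0,"dz":-130,"ax":0,"ay":0,"az":0},{"dx":0,"dy":0,"dz":-130,"ax":0,"ay":0,"az":0},{"dx":0,"dy":0,"dz":-130,"ax":0,"ay":0,"az":0}]' 50 10
python3 -c "
from h import *
c=save('side','side10')
s=cv2.imread('pics/side10.png')
cv2.imwrite('pics/v9.png',cv2.resize(s[150:300,180:380],(800,600),interpolation=2))
f=lambda P:((proj(c,P)-[180,150])*4+1.5).round()
print('flange top centre exp',f([485.9,140.4,31]),'left/right',f([485.9+38,140.4-23,31]),f([485.9-38,140.4+23,31]))
print(ctrl.get_state()['force'])"
```

```text
time: 31.48
eef_pos: [486.1, 140.9, 5.2]
tool_rot: [0.747, 0.665, -0.0, -0.0]
force: [0.4, 0.6, 0.3]
gripper_width: 49.9
time: 32.32
eef_pos: [486.0, 140.9, 135.0]
tool_rot: [0.747, 0.665, -0.0, -0.0]
force: [-0.7, 0.7, -0.8]
gripper_width: 50.2
flange top centre exp [341. 431.] left/right [309. 393.] [375. 472.]
[-0.22402574 -0.44081953  0.46476852]
```

View pics/v9.png

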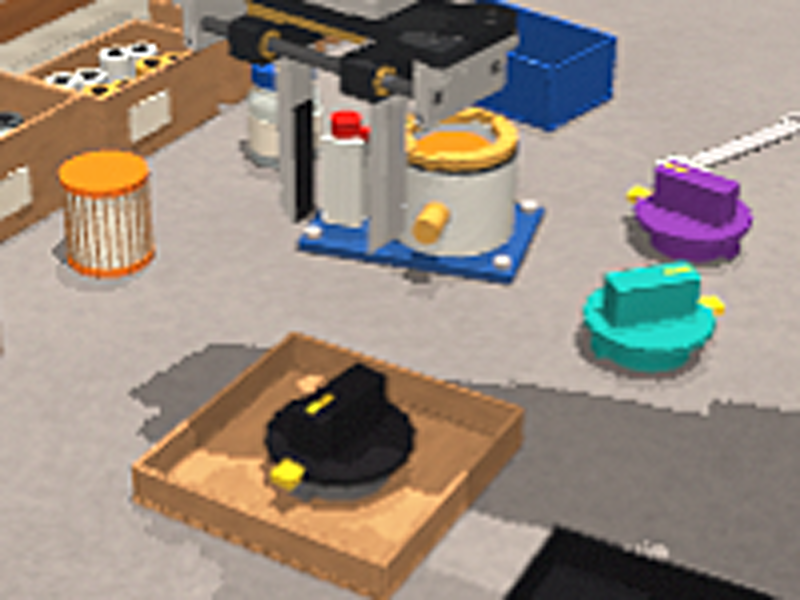

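The cap stands upright in the middle of the tray, with its flange centre at (340,436) against an expected (341,431). The gripper is open and clear, and the bystanders in view are where they were. I'll hand the job in.

```bash
python3 -c "
from bench import ctrl
print(ctrl.job_done())"
```

```text
the job is handed in; nothing more can be done
None
```

The cap is off the housing and standing upright in the middle of the cardboard tray, released, and the job was handed in at about 32 s. No verdict was reported.

- **Plunger:** I pressed it down to its hard stop at a wrist reading of about 12 N. It stayed down, sitting about 10 mm lower in the side picture.
- **Cap:** I gripped the bar and turned it counter-clockwise with a light upward pull, at most about 14 N in the readings. The lugs came free at about 69°, where the vertical force flipped sign. I then lifted it straight out and set it down with about 5 N.
- **Last checks:**
  - The side picture shows the cap upright, with its flange centre within about 1–2 camera pixels (a few mm) of the expected spot.
  - The gripper was open and clear, with the wrist force near zero.
  - The bystanders visible in that crop looked unmoved. I did not check the carton, elbow and clamp after the start.
- **Disagreement:** The reported tool height was about 30 mm lower than the fingertips really were. The pictures showed the tips still above the plunger, and the contact heights at the plunger and the tray confirmed it, so I worked by force and camera with that offset.

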